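Pack a two-layer gift tray of wafer rolls

TASK

Pack the two-layer wafer gift tray: lay the two plain wafer rolls in the two saddles of the brown card tray, then stand the white card platform over them in the tray, its feet down on the tray floor and its saddles running the same way, and last lay the two chocolate-dipped rolls in the saddles on top of the platform, where the customer will see them first. Every roll lies fully down in a saddle of its own, centred endwise; do not drop the brittle rolls, and leave the sugar dredger and the roll of tape where they stand.

Things in the scene. Friction and masses are not known exactly. Their poses are not given: they have to be found in the camera images.
- gift_tray: Open brown card tray, fixed. Floor 151 x 163 mm (x by y), 4 mm thick; walls rise to z = 42 mm and flare to a 165 x 177 mm mouth, 180 x 192 over all. White strips 14 mm high (28 to 60 mm either side of the middle along x) make two V saddles along x, at y = +34 and -34 mm; a roll in one lies on the floor, its axis at z = 23 mm. Origin: centre of the underside, z up.
- platform: White card platform 144 x 156 mm (x by y), loose, 80 to 170 g, on two sides folded down along y = +-78. Board top at z = 56 mm. In its middle two finger holes (40 mm along x, 12 to 42 off centre in y) leave a lifting strip 24 mm wide in y, z = 44 to 56: grip that. Brown saddles on top as in the tray; roll axis at z = 75. In the tray: 3.5 mm play, origin 4 mm up. Origin: centre, at the feet.
- plain_roll_1: Plain wafer roll: golden brown round tube 130 mm long, 38 mm in diameter, without chocolate; two such rolls, alike and interchangeable. Loose on the table, about 40 g, brittle. Origin in the middle of the tube, on its axis (19 mm above what it lies on); x runs along the tube. Grip across the diameter at mid-length.
- plain_roll_2: Plain wafer roll: golden brown round tube 130 mm long, 38 mm in diameter, without chocolate; two such rolls, alike and interchangeable. Loose on the table, about 40 g, brittle. Origin in the middle of the tube, on its axis (19 mm above what it lies on); x runs along the tube. Grip across the diameter at mid-length.
- dipped_roll_1: Chocolate-dipped wafer roll: golden brown round tube 130 mm long, 38 mm in diameter, one half of it (the +x half) coated in dark chocolate; two such rolls, alike and interchangeable. Loose on the table, about 40 g, brittle. Origin in the middle of the tube, on its axis (19 mm above what it lies on); x runs along the tube. Grip across the diameter at mid-length.
- dipped_roll_2: Chocolate-dipped wafer roll: golden brown round tube 130 mm long, 38 mm in diameter, one half of it (the +x half) coated in dark chocolate; two such rolls, alike and interchangeable. Loose on the table, about 40 g, brittle. Origin in the middle of the tube, on its axis (19 mm above what it lies on); x runs along the tube. Grip across the diameter at mid-length.
- bag_sealer: Bag sealer, fixed bystander: light blue box 340 x 78 mm, 70 mm high, long along its x, lying crosswise in the middle. Its arm is hinged at the left (+x) end, 110 mm high there, and stands raised, the black tip 30 mm beyond the right end of the box, 255 mm above the table: carry things round or over it. Origin: centre of the underside.
- sugar_dredger: Sugar dredger, steel shaker 70 mm in diameter and 116 mm high, loose, a bystander to be left alone. Origin: centre of its underside
- tape_spare: Roll of brown packing tape lying flat, 90 mm in diameter and 48 mm high, loose, a bystander to be left alone. Origin: centre of its underside

How it is judged:
By the outcome, as a careful person would: the job done as asked, in the order asked, and still so for the second after the job is handed in, with the robot touching nothing.
It also fails if it takes over 147 s, if anything falls off the work surface, if the arm or the gripper's body presses on something with over 40 N, if the wrist force passes 120 N, or if a joint passes its speed limit or range.

ROBOT

A 6-joint arm with a two-finger parallel gripper is mounted at the origin on a cart in front of the work surface, level with it; the furniture and walls round the work are solid. World frame = base frame: x ahead of the robot, y to its left, z up, the work surface at z = 0. Lengths are in m, angles in rad, forces in N, time in s.
With the tool pointing down it reaches from about 0.35 to 0.975 m from the base axis. Payload 4.9 kg.
Tool frame: the origin (TCP) lies on the centre line of the jaws, within the pads' length; the fingertips stand manip.tip_reach ahead of it and the grasp point (between the pads) is the TCP (manip.tip_reach is the distance from the TCP to the fingertips, in m); z points along the fingers, y is the line along which they close (so a half turn about z gives the same grasp; the last joint's range is limited). The gripper opens to 85 mm and grips with 20 to 120 N. Pads are 22 mm wide; open, the fingers measure 114 mm over their backs; the gripper's body (76 mm by 85 mm) begins 54 mm behind the grasp point. The pads swing forward as they close: fully open they stand 13 mm farther back than shut.
Start: joints at [-1.412, 0.053, 1.613, -0, 1.476, -0.119], TCP at [0.171, -0.601, 0.25] pointing down, gripper open.
Joint ranges: [-3.01, 3.01], [-1.01, 2.22], [0.06, 2.58], [-1.02, 4.17], [0.09, 2.62], [-3.14, 3.14]. Speed limits (rad/s): [2.57, 2.57, 3.14, 3.14, 3.14, 3.14].

INTERFACE

Orientations are given as a unit quaternion [w, x, y, z].
In Python, from plant import manip gives the robot as it stands. The module is installed in compiled form; this text tells all that it offers.
- The arm moves only by the tool move_arm, never from a script. Its argument "rows" is a list of rows, each a list of 7 numbers: the shift along the tool's x, y, z in cm, then the turn, a rotation vector about the tool's x, y, z in degrees, then the opening, from -1 (shut) to 1 (fully open). In form: [[tx, ty, tz, ax, ay, az, jaw], ...]. A call has 1 to 20 rows; each row shifts and turns the commanded pose from where the row before left it, along the tool's axes as they then stand; what a row does not reach is not made up. A row lasts 1/12 s, in which the tool goes at most 41.7 mm and 7.16 degrees, less where a joint would pass 70% of its speed; a pose out of reach is approached as far as the arm can. A call is refused whole if a number of a shift passes 4.17 or a number of a turn 7.16, either way. A call with a gripper value outside its range is refused whole. The fingers move at their own pace and stop on an object; the grip force is fixed at half the most. Time passes only in rows, so rows that do not move let the fingers close. It gives the time, the measured TCP pose, the force, the opening and the grip force at its end, in the units of the state.
- manip.state(): the state, without advancing time (a new reading comes with each control period).
- manip.grab_frame(name): name is "scene" or "side" or "wrist"; returns a dict with "img" (400x640x3 uint8, blue, green, red), "mtx" (3x3 intrinsics, pixels), "R" (3x3) and "t" (3): a world point X has camera coordinates R X + t. Camera axes: x right, y down, z forward; pixel columns grow to the right and rows downward; lengths in m; the calibration is good to about 2 mm. A picture is of the moment at which its call begins. There is no depth.
- manip.job_done(): hands the job in; it is judged then, once.
The state is a dict: "time": time; "joint_pos": joint angles; "joint_vel": joint speeds; "joint_efforts": joint torques, N m; "tool_pos": TCP position; "tool_rot": TCP orientation; "contact_force": force on the tool from outside, world axes, zero at the start; "ft_torque": the same for the moment, N m; "gripper_width": opening from 0.0 (shut) to 1.0 (fully open); "grasp_force": force on a finger pad.
Only numpy, scipy, OpenCV 4.12 (cv2) and the standard library are available. Lean on these libraries where they do the work, as an engineer would, in place of code of your own. Each camera call takes 0.05 s, during which the arm holds its last target. There are 200 camera calls.

## Working session

There is one attempt and no reset: what is moved stays moved. The work goes in short steps, Python scripts to look and compute and a tool call to move; the robot and the scene stay as the last step left them, time stands still between calls to the robot, and variables do not carry over. Pictures are saved under pics/ and viewed, at most 14 in all, crops included, and the job is handed in when it is done.

Besides the shell and the picture viewer there is one more tool, called after "Call:" as name(argument=value, ...) on one line, values as JSON. move_arm: Moves the arm, as the interface text tells. Its arguments: {"type":"object","properties":{"rows":{"type":"array","items":{"type":"array","items":{"type":"number"}}}},"required":["rows"]}

```bash
mkdir -p pics
cat > h.py <<'E'
import numpy as np,cv2,pickle
from plant import manip
def grab(n,save=None):
    f=manip.grab_frame(n)
    if save: cv2.imwrite('pics/%s.png'%save,f['img']); pickle.dump(f,open('pics/%s.pkl'%save,'wb'))
    return f
def ray(f,uv):
    K,R,t=np.array(f['mtx']),np.array(f['R']),np.array(f['t'])
    d=R.T@np.linalg.inv(K)@np.array([uv[0],uv[1],1.]); return -R.T@t,d/np.linalg.norm(d)
def onz(f,uv,z):
    o,d=ray(f,uv); return o+d*(z-o[2])/d[2]
def proj(f,X):
    p=np.array(f['mtx'])@(np.array(f['R'])@np.array(X)+np.array(f['t'])); return p[:2]/p[2]
def two(f,a,g,b):
    o1,d1=ray(f,a);o2,d2=ray(g,b)
    s=np.linalg.lstsq(np.c_[d1,-d2],o2-o1,rcond=None)[0]
    p,q=o1+s[0]*d1,o2+s[1]*d2; return (p+q)/2,np.linalg.norm(p-q)
E
python3 - <<'E'
from h import *
np.set_printoptions(precision=4,suppress=True)
ims=[]
for n in ('scene','side','wrist'):
    f=grab(n,n+'0'); print(n,-f['R'].T@f['t'],f['R'][2])
print(manip.state(),manip.tip_reach)
E
```

```text
scene [0.1863 0.7603 0.5826] [ 0.3489 -0.7821 -0.5163]
side [0.6354 0.911  0.8584] [-0.0563 -0.7499 -0.6592]
wrist [ 0.2348 -0.5829  0.3735] [-0.2547 -0.0712 -0.9644]
{'time': 0.15, 'joint_pos': array([-1.412 ,  0.0532,  1.614 ,  0.    ,  1.476 , -0.119 ]), 'joint_vel': array([ 0.001 , -0.003 , -0.0042, -0.0008, -0.0012,  0.0003]), 'joint_efforts': array([  0.0006, -39.4242, -37.0721,  -0.0002,   0.0047,  -0.    ]), 'tool_pos': array([ 0.1713, -0.6006,  0.2493]), 'tool_rot': array([-0.0008,  0.9904,  0.1385, -0.    ]), 'contact_force': array([-0.3062,  0.604 , -0.6233]), 'ft_torque': array([ 0.0143, -0.0331,  0.0353]), 'grasp_force': 0.0, 'gripper_width': 0.9984841659192644} 0.019
```

View pics/scene0.png

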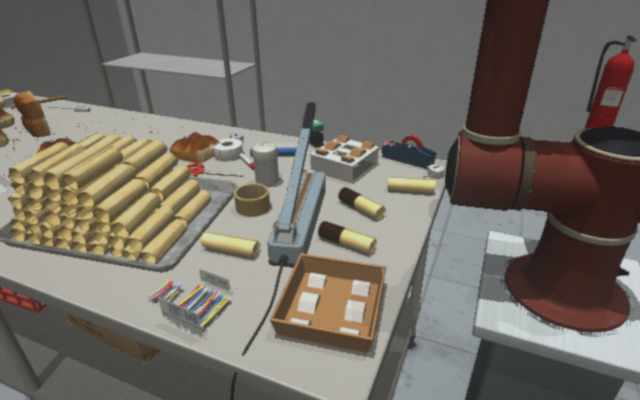

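View pics/side0.png

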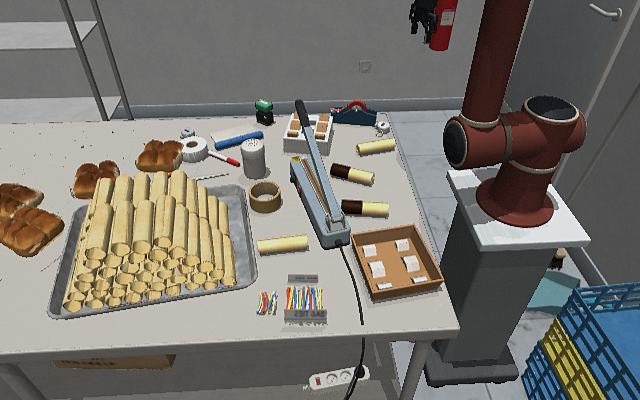

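View pics/wrist0.png

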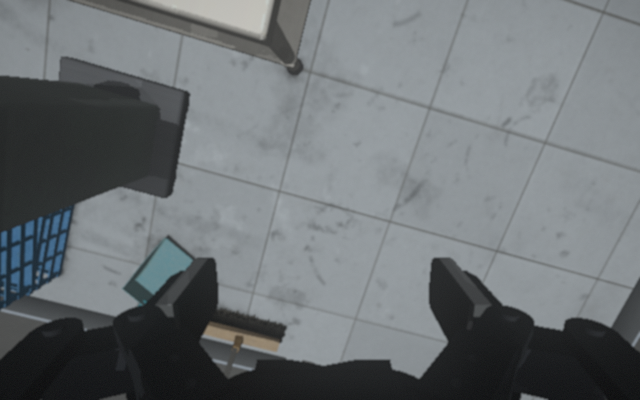

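```bash
cat > m.py <<'E'
from h import *
np.set_printoptions(precision=4,suppress=True)
F={n:pickle.load(open('pics/%s0.pkl'%n,'rb')) for n in('scene','side')}
S=dict(p1=((230,244),(282,244)),p2=((411,186),(376,146)),d1=((375,210),(362,177)),d2=((360,242),(378,209)))
def blob(f,seed,dip):
    im=f['img']; hsv=cv2.cvtColor(im,cv2.COLOR_BGR2HSV)
    m=((hsv[...,0]<35)&(hsv[...,1]>75)).astype(np.uint8)
    if dip: m|=(im.max(2)<75).astype(np.uint8)
    w=np.zeros_like(m); x,y=seed; r=50; w[max(0,y-r):y+r,max(0,x-r):x+r]=1
    n,l=cv2.connectedComponents(m*w); k=l[y,x]; b=(l==k).astype(np.uint8)
    c=max(cv2.findContours(b,0,1)[0],key=cv2.contourArea)
    return cv2.minAreaRect(c),c,b
if __name__=='__main__':
  for k,(a,b) in S.items():
    R=[]
    for n,s in zip(('scene','side'),(a,b)):
        r,c,_=blob(F[n],s,k[0]=='d'); R.append(r)
        bx=cv2.boxPoints(r); e=sorted([(np.linalg.norm(bx[i]-bx[(i+1)%4]),i) for i in range(4)])[:2]
        E=[onz(F[n],(bx[i]+bx[(i+1)%4])/2,.019) for _,i in e]; d=E[0]-E[1]
        print(k,n,np.array(r[0]),r[1],'c',onz(F[n],r[0],.019)[:2],'len',np.linalg.norm(d),'yaw',np.degrees(np.arctan2(d[1],d[0]))%180)
    print('   tri',*two(F['scene'],R[0][0],F['side'],R[1][0]))
  for n,c in(('scene',(250,120,400,360)),('side',(270,80,450,310))):
    im=F[n]['img'][c[1]:c[3],c[0]:c[2]]; cv2.imwrite('pics/z%s.png'%n,cv2.resize(im,None,fx=2.5,fy=2.5,interpolation=2))
E
python3 m.py; python3 -c "
import cv2,numpy as np
a=cv2.imread('pics/zscene.png');b=cv2.imread('pics/zside.png');h=max(a.shape[0],b.shape[0])
p=lambda i:np.pad(i,((0,h-i.shape[0]),(0,0),(0,0)))
c=np.hstack([p(a),p(b)]);print(c.shape);cv2.imwrite('pics/z0.png',c[:600,:825])"
```

```text
p1 scene [229.864 243.748] (58.13777160644531, 16.546903610229492) c [0.6678 0.1416] len 0.1394461850610234 yaw 6.504833660331251
p1 side [282.5732 246.6585] (8.061502456665039, 49.583763122558594) c [0.6681 0.1536] len 0.12498090556951802 yaw 5.086853422953169
   tri [0.6675 0.1461 0.0173] 0.00888728496617887
p2 scene [410.5345 184.5862] (47.3359260559082, 12.373777389526367) c [ 0.3606 -0.2744] len 0.12563178609003905 yaw 11.850736861529766
p2 side [375.1188 147.5789] (10.982084274291992, 38.451560974121094) c [ 0.3632 -0.2618] len 0.12784480761047073 yaw 2.378368013197303
   tri [ 0.361  -0.268   0.0187] 0.007075888178305046
d1 scene [361.2829 203.4653] (48.39017868041992, 15.10305118560791) c [ 0.4533 -0.1302] len 0.14385030295905446 yaw 158.31865460676497
d1 side [351.662  174.4195] (44.19319534301758, 14.870038032531738) c [ 0.4573 -0.1267] len 0.13651052576797412 yaw 155.4613296581375
   tri [ 0.4556 -0.1352  0.0141] 0.0031047854056751372
d2 scene [346.6227 237.6793] (57.90738296508789, 17.2960205078125) c [0.4377 0.0223] len 0.13773477419297017 yaw 173.20758297345628
d2 side [364.2337 208.628 ] (46.83810806274414, 16.031187057495117) c [0.4412 0.026 ] len 0.12941544296899524 yaw 171.23823854063318
   tri [0.4395 0.0191 0.0146] 0.0032231439414662083
(600, 825, 3)
```

Run:
```python
from m import *
s,d=F['scene'],F['side']
def q(n,f,uv,z): print(n,onz(f,uv,z))
for uv in((351,157),(272,334),(294,257),(386,265),(375,350)): q('tray rim sc',s,uv,.042)
for uv in((379,227),(426,228),(353,248),(440,282),(363,300)): q('tray rim sd',d,uv,.042)
for uv in((310,165),(343,137),(379,145),(352,168)): q('plat sc',s,uv,.056)
for uv in((285,140),(330,141),(333,116),(291,113)): q('plat sd',d,uv,.056)
for uv in((273,245),(318,172),(290,255)): q('seal sc',s,uv,.07)
for uv in((326,236),(350,231),(292,165)): q('seal sd',d,uv,.07)
print('tip',two(s,(309,105),d,(300,103)))
for n,uv in(('dredger top',(265,146)),): q(n,s,uv,.116)
q('tape',s,(252,190),.048)
q('edge',s,(440,195),0);q('edge',s,(365,399),0)
```

```text
tray rim sc [ 0.5529 -0.3338  0.042 ]
tray rim sc [0.4491 0.3482 0.042 ]
tray rim sc [0.503  0.1552 0.042 ]
tray rim sc [0.3254 0.1087 0.042 ]
tray rim sc [0.2864 0.3143 0.042 ]
tray rim sd [0.4185 0.1213 0.042 ]
tray rim sd [0.2978 0.1321 0.042 ]
tray rim sd [0.4946 0.1891 0.042 ]
tray rim sd [0.3089 0.3038 0.042 ]
tray rim sd [0.4918 0.3417 0.042 ]
plat sc [ 0.6319 -0.214   0.056 ]
plat sc [ 0.6162 -0.4365  0.056 ]
plat sc [ 0.4928 -0.4176  0.056 ]
plat sc [ 0.5175 -0.2399  0.056 ]
plat sd [ 0.656  -0.2674  0.056 ]
plat sd [ 0.5131 -0.2539  0.056 ]
plat sd [ 0.4897 -0.404   0.056 ]
plat sd [ 0.6335 -0.4314  0.056 ]
seal sc [0.542  0.1682 0.07  ]
seal sc [ 0.5836 -0.1581  0.07  ]
seal sc [0.4964 0.1839 0.07  ]
seal sd [0.5603 0.1712 0.07  ]
seal sd [0.4998 0.1579 0.07  ]
seal sd [ 0.6367 -0.1172  0.07  ]
tip (array([ 0.6083, -0.1647,  0.2458]), np.float64(0.00034336116038720014))
dredger top [ 0.7416 -0.1638  0.116 ]
tape [ 0.7174 -0.0425  0.048 ]
edge [ 0.2807 -0.2813  0.    ]
edge [0.282  0.3721 0.    ]
```

View pics/z0.png

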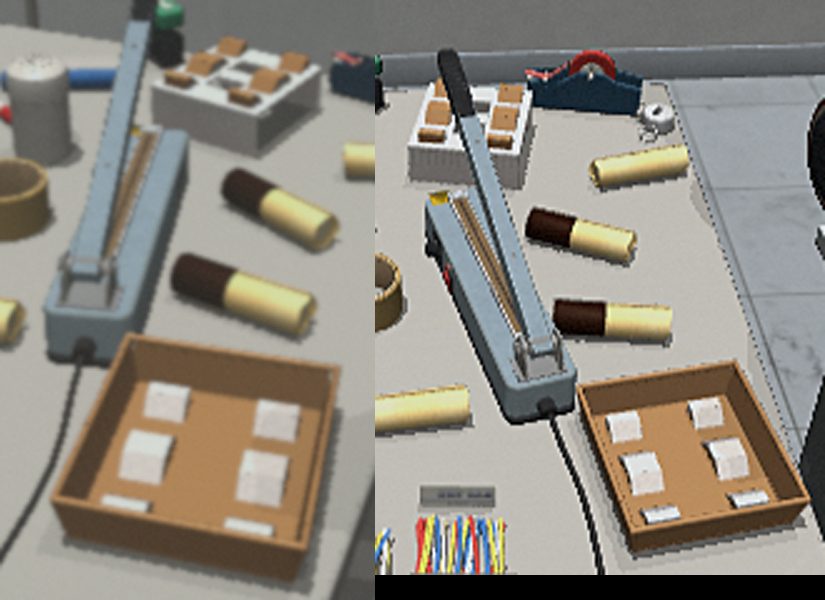

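Call:
move_arm(rows=[[2.7,-2.7,0,0,0,0,1],[2.7,-2.7,0,0,0,0,1],[2.7,-2.7,0,0,0,0,1],[2.7,-2.7,0,0,0,0,1],[2.7,-2.7,0,0,0,0,1],[2.7,-2.7,0,0,0,0,1],[2.7,-2.7,0,0,0,0,1],[2.7,-2.7,0,0,0,0,1],[2.7,-2.7,0,0,0,0,1],[2.7,-2.7,0,0,0,0,1],[0,0,0,0,0,0,1],[0,0,0,0,0,0,1]])

```text
time: 1.15
tool_pos: [0.3576, -0.2659, 0.2501]
tool_rot: [0.0, 0.99, 0.14, -0.0]
contact_force: [-0.8, 0.2, 0.0]
gripper_width: 0.998
grasp_force: 0.0
```

```bash
cat >> h.py <<'E'
def pose(s=None):
    s=s or manip.state(); w,x,y,z=s['tool_rot']
    ax=np.array([1-2*(y*y+z*z),2*(x*y+w*z)]); return np.array(s['tool_pos']),np.degrees(np.arctan2(ax[1],ax[0]))
def delta(x,y,z,yaw):
    """cm in tool axes and deg about tool z to a top-down target"""
    p,a=pose(); c,s=np.cos(np.radians(a)),np.sin(np.radians(a)); dx,dy=x-p[0],y-p[1]
    return np.round([100*(c*dx+s*dy),100*(s*dx-c*dy),100*(p[2]-z),-((yaw-a+180)%360-180)],2)
E
python3 -c "
from h import *
f=grab('wrist','w1');s=manip.state();print(s['time'],pose(s)); print(proj(f,[.361,-.268,.019]), proj(f,s['tool_pos']))"
```

```text
1.2 (array([ 0.35708173, -0.2670261 ,  0.25018098]), np.float64(16.0154962876439))
[325.53726249 171.2779237 ] [324.63758464 284.43299573]
```

View pics/w1.png

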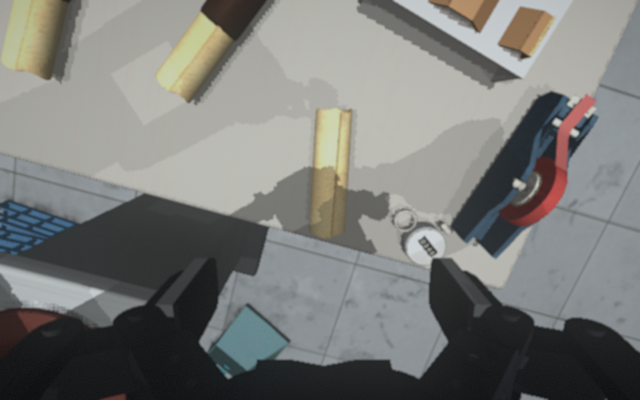

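```bash
cat >> h.py <<'E'
def roll(f,uv,dip=False,z=.019,r=110):
    im=f['img']; hsv=cv2.cvtColor(im,cv2.COLOR_BGR2HSV)
    m=((hsv[...,0]>10)&(hsv[...,0]<36)&(hsv[...,1]>80)&(hsv[...,2]>60)).astype(np.uint8)
    if dip: m|=((hsv[...,1]>70)&(im[...,2]>im[...,0]+8)&((hsv[...,0]<25)|(hsv[...,0]>170))).astype(np.uint8)
    u,v=map(int,uv); w=np.zeros_like(m); w[max(0,v-r):v+r,max(0,u-r):u+r]=1
    m=cv2.morphologyEx(m*w,cv2.MORPH_CLOSE,np.ones((5,5)))
    c=max(cv2.findContours(m,0,1)[0],key=cv2.contourArea); re=cv2.minAreaRect(c); b=cv2.boxPoints(re)
    e=sorted([(np.linalg.norm(b[i]-b[(i+1)%4]),i) for i in range(4)])[:2]
    E=[onz(f,(b[i]+b[(i+1)%4])/2,z) for _,i in e]; d=E[0]-E[1]
    return onz(f,re[0],z),np.degrees(np.arctan2(d[1],d[0]))%180,np.linalg.norm(d),re
E
python3 -c "
from h import *
f=pickle.load(open('pics/w1.pkl','rb'));c,y,l,re=roll(f,(332,172));print(c,y,l,re)
print(two(f,re[0],pickle.load(open('pics/scene0.pkl','rb')),(410.5,184.6)), two(f,re[0],pickle.load(open('pics/side0.pkl','rb')),(375.5,146.6)))
print(delta(c[0],c[1],.019,y))"
```

```text
[ 0.33596247 -0.27833534  0.019     ] 13.13789557703859 0.0812218092042883 ((328.32928466796875, 196.9017333984375), (32.94305419921875, 75.75141906738281), 3.3664605617523193)
(array([ 0.34893681, -0.27418235,  0.02388055]), np.float64(0.024006350734598076)) (array([ 0.34654786, -0.27943175,  0.01247319]), np.float64(0.023675700973880717))
[-2.34  0.5  23.12  2.88]
```

```bash
sed -i 's/hsv\[...,1\]>80/hsv[...,1]>55/' h.py; python3 -c "
from h import *
f=pickle.load(open('pics/w1.pkl','rb'));h=cv2.cvtColor(f['img'],cv2.COLOR_BGR2HSV);print(h[130,320],h[130,342],h[130,280],h[215,280],h[220,330],h[20,235])
for uv,d in(((332,172),0),):
  c,y,l,re=roll(f,uv,d);print(c,y,l,re)
print(two(f,re[0],pickle.load(open('pics/scene0.pkl','rb')),(410.5,184.6)), two(f,re[0],pickle.load(open('pics/side0.pkl','rb')),(375.5,146.6)))
print(delta(c[0],c[1],.019,y))"
```

```text
[ 24  71 204] [ 32  61 210] [ 30  11 187] [ 30   9 119] [ 21  75 129] [14 55 51]
[ 0.36038846 -0.27269785  0.019     ] 12.964357855485572 0.13315712033808716 ((329.7893371582031, 173.1152801513672), (35.15385055541992, 128.61187744140625), 3.544766426086426)
(array([ 0.36045011, -0.27266163,  0.01983389]), np.float64(0.00016409044478502398)) (array([ 0.35971311, -0.27298495,  0.01492857]), np.float64(3.6137368607629984e-05))
[ 0.16  0.64 23.12  3.05]
```

Call:
move_arm(rows=[[0.16,0.64,0,0,0,3.0,1],[0,0,4,0,0,0,1],[0,0,4,0,0,0,1],[0,0,4,0,0,0,1],[0,0,4,0,0,0,1],[0,0,3,0,0,0,1],[0,0,2,0,0,0,1],[0,0,1.0,0,0,0,1],[0,0,0.6,0,0,0,1],[0,0,0,0,0,0,1],[0,0,0,0,0,0,-1],[0,0,0,0,0,0,-1],[0,0,0,0,0,0,-1],[0,0,0,0,0,0,-1],[0,0,0,0,0,0,-1],[0,0,0,0,0,0,-1],[0,0,0,0,0,0,-1]])

```text
time: 2.62
tool_pos: [0.3612, -0.2738, 0.0259]
tool_rot: [0.001, 0.994, 0.113, 0.001]
contact_force: [-1.1, 0.8, 6.4]
gripper_width: 0.408
grasp_force: 60.2
```

Call:
move_arm(rows=[[0,0,-1.5,0,0,0,-1],[0,0,-3,0,0,0,-1],[0,0,-4,0,0,0,-1],[0,0,-4,0,0,0,-1],[0,0,-4,0,0,0,-1],[0,0,-4,0,0,0,-1],[0.5,-1.7,-1.5,0,0,0,-1],[0.95,-3.4,0,0,0,0,-1],[0.95,-3.4,0,0,0,0,-1],[0.95,-3.4,0,0,0,0,-1],[0.95,-3.4,0,0,0,0,-1],[0.95,-3.4,0,0,0,0,-1],[0.95,-3.4,0,0,0,0,-1],[0.95,-3.4,0,0,0,0,-1],[0.95,-3.4,0,0,0,0,-1],[0.95,-3.4,0,0,0,0,-1],[0.95,-3.4,0,0,0,0,-1],[0.95,-3.4,0,0,0,0,-1],[0.5,-1.7,0,0,0,0,-1],[0,0,0,0,0,0,-1]])

```text
time: 4.28
tool_pos: [0.3801, 0.1531, 0.2443]
tool_rot: [-0.001, 0.993, 0.115, -0.0]
contact_force: [-0.8, -0.6, 0.1]
gripper_width: 0.409
grasp_force: 60.2
```

```bash
python3 -c "
from h import *
f=grab('wrist','w2');s=manip.state();print(s['time'],pose(s),s['contact_force'],s['gripper_width'])"
```

```text
4.3333 (array([0.38024027, 0.15150824, 0.24423559]), np.float64(13.14879930394309)) [-0.54091723  0.50726655 -0.33083896] 0.40841556677306196
```

View pics/w2.png

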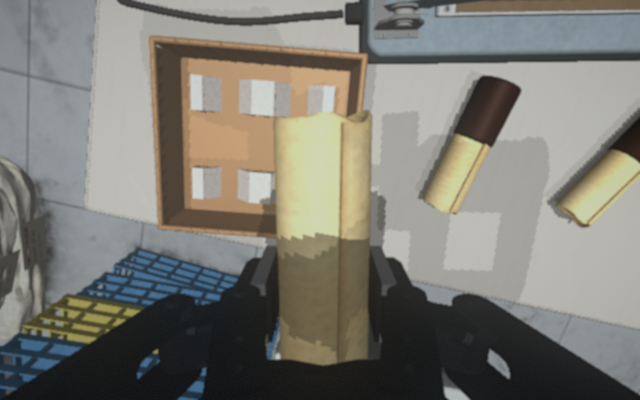

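```bash
cat > t.py <<'E'
from h import *
np.set_printoptions(precision=4,suppress=True)
f=pickle.load(open('pics/w2.pkl','rb'));h=cv2.cvtColor(f['img'],cv2.COLOR_BGR2HSV)
m=((h[...,0]>5)&(h[...,0]<22)&(h[...,1]>75))
def fit(pts):
    vx,vy,x,y=cv2.fitLine(np.float32(pts),cv2.DIST_HUBER,0,.01,.01).ravel(); r=np.abs([(p[0]-x)*vy-(p[1]-y)*vx for p in pts]); print('res',r.mean(),r.max()); return np.array([-vy,vx,vy*x-vx*y])
T=fit([(u,20+np.argmax(m[20:100,u])-.5) for u in range(165,350,5)])
L=fit([(130+np.argmax(m[v,130:200])-.5,v) for v in range(50,220,5)])
R=fit([(390-np.argmax(m[v,390:330:-1])+.5,v) for v in range(65,105,5)])
B=fit([(u,260-np.argmax(m[260:190:-1,u])+.5) for u in range(175,255,5)])
X=lambda a,b:(lambda p:p[:2]/p[2])(np.cross(a,b))
C=[X(T,L),X(T,R),X(B,R),X(B,L)];print(C)
W=np.array([onz(f,c,.042)[:2] for c in C]);print(W)
print('sides',[np.linalg.norm(W[i]-W[(i+1)%4]) for i in range(4)],'c',W.mean(0))
print([np.degrees(np.arctan2(*(W[i]-W[j])[::-1])) for i,j in((0,3),(1,2),(0,1),(3,2))])
sc=pickle.load(open('pics/scene0.pkl','rb'));sd=pickle.load(open('pics/side0.pkl','rb'))
for c,a,b in zip(C,((272,320),(303.2,254),(386,266.8),(369,352)),((372.8,299),(351.2,234),(415.2,224.8),(443,280))):
    print(two(f,c,sc,a),two(f,c,sd,b))
w=((h[...,1]<40)&(h[...,2]>150)).astype(np.uint8); w[:, :170]=0;w[:,345:]=0;w[:65]=0;w[215:]=0
for c in cv2.findContours(w,0,1)[0]:
    if cv2.contourArea(c)>60: r=cv2.boundingRect(c);print(r)
E
python3 t.py
```

```text
res 0.2486672844577058 0.4949189121261952
res 0.2497975323393107 0.4976952467859519
res 0.23712832480669022 0.3075954020023346
res 0.24082634784281254 0.4723300486803055
[array([149.1903,  35.3165], dtype=float32), array([366.7411,  53.7317], dtype=float32), array([348.7194, 242.8735], dtype=float32), array([158.3394, 228.2008], dtype=float32)]
[[0.4676 0.3252]
 [0.4959 0.1416]
 [0.3239 0.1136]
 [0.296  0.2987]]
sides [np.float64(0.18571564328234108), np.float64(0.17427248583714974), np.float64(0.18724405352861778), np.float64(0.1736058805173963)] c [0.3959 0.2198]
[np.float64(8.761320745895421), np.float64(9.263488965654748), np.float64(98.77377731903245), np.float64(98.57174543331391)]
(array([0.4652, 0.3233, 0.0437]), np.float64(0.004944258019664219)) (array([0.4679, 0.3314, 0.0293]), np.float64(0.0012554169545938379))
(array([0.4928, 0.1406, 0.0426]), np.float64(0.006424240435673463)) (array([0.4946, 0.1422, 0.0431]), np.float64(0.0025407393313539193))
(array([0.3239, 0.1136, 0.0417]), np.float64(0.00018528145195522352)) (array([0.3209, 0.1124, 0.0351]), np.float64(0.0009457880525980422))
(array([0.2933, 0.3065, 0.0268]), np.float64(0.008674581431032138)) (array([0.2984, 0.2983, 0.0424]), np.float64(0.004005130654410792))
(238, 169, 37, 35)
(192, 167, 29, 32)
(308, 85, 27, 30)
(239, 79, 52, 38)
(190, 74, 31, 37)
```

```bash
python3 -c "
from h import *
f=pickle.load(open('pics/w2.pkl','rb'))
a=np.radians(8.9)
for y in(-.06,0,.06):
  for x in(-.044,.044): print(x,y,proj(f,[.3959+x*np.cos(a)-y*np.sin(a),.2198+x*np.sin(a)+y*np.cos(a),.016]))
print(delta(.3906,.2534,.030,8.9))"
```

```text
-0.044 -0.06 [318.18516862 191.58544655]
0.044 -0.06 [324.81375572 102.66511779]
-0.044 0 [259.69969163 187.23499109]
0.044 0 [262.33101002  97.70748125]
-0.044 0.06 [200.83371315 182.85623195]
0.044 0.06 [199.41371683  92.71536593]
[ 3.33 -9.69 21.42  4.25]
```

Call:
move_arm(rows=[[1.11,-3.23,0,0,0,1.4,-1],[1.11,-3.23,0,0,0,1.4,-1],[1.11,-3.23,0,0,0,1.4,-1],[0,0,2,0,0,0,-1],[0,0,3.5,0,0,0,-1],[0,0,4,0,0,0,-1],[0,0,4,0,0,0,-1],[0,0,3,0,0,0,-1],[0,0,2,0,0,0,-1],[0,0,0,0,0,0,-1],[0,0,0,0,0,0,-1]])

```text
time: 5.25
tool_pos: [0.3935, 0.2505, 0.0586]
tool_rot: [0.001, 0.997, 0.075, -0.001]
contact_force: [0.2, -0.2, 0.0]
gripper_width: 0.411
grasp_force: 60.3
```

```bash
python3 -c "
from h import *
s=manip.state();print(s['time'],pose(s),s['contact_force'])
print(delta(.3906,.2534,.030,8.9))"
```

```text
5.25 (array([0.39353264, 0.25049825, 0.05860635]), np.float64(8.636895052579575)) [ 0.19019182 -0.15258916  0.01936896]
[-0.25 -0.33  2.86 -0.26]
```

Call:
move_arm(rows=[[-0.25,-0.33,0,0,0,-0.26,-1],[0,0,0.8,0,0,0,-1],[0,0,0.8,0,0,0,-1],[0,0,0.5,0,0,0,-1],[0,0,0.4,0,0,0,-1],[0,0,0.2,0,0,0,-1],[0,0,0,0,0,0,-1],[0,0,0,0,0,0,-1]])

```text
time: 5.92
tool_pos: [0.3909, 0.2547, 0.0322]
tool_rot: [0.0, 0.997, 0.078, -0.0]
contact_force: [-0.0, -0.3, -0.9]
gripper_width: 0.411
grasp_force: 60.3
```

Call:
move_arm(rows=[[0,0,0.12,0,0,0,-1],[0,0,0.1,0,0,0,-1],[0,0,0,0,0,0,-1],[0,0,0,0,0,0,-1]])

```text
time: 6.25
tool_pos: [0.391, 0.2547, 0.0301]
tool_rot: [-0.0, 0.997, 0.078, 0.0]
contact_force: [0.0, 1.2, -1.3]
gripper_width: 0.408
grasp_force: 60.3
```

Call:
move_arm(rows=[[0,0,0,0,0,0,0],[0,0,0,0,0,0,0.1],[0,0,0,0,0,0,0.15],[0,0,0,0,0,0,0.15],[0,0,-1,0,0,0,0.15],[0,0,-2,0,0,0,0.15],[0,0,-4,0,0,0,0.15],[0,0,-4,0,0,0,1],[0,0,-4,0,0,0,1],[0,0,-4,0,0,0,1],[0,0,-4,0,0,0,1],[0,0,0,0,0,0,1]])

```text
time: 7.25
tool_pos: [0.3945, 0.2563, 0.2715]
tool_rot: [-0.003, 0.997, 0.078, 0.008]
contact_force: [1.3, 1.5, 2.1]
gripper_width: 1.005
grasp_force: 0.0
```

```bash
python3 -c "
from h import *
f=grab('wrist','w3');s=manip.state();print(s['time'],pose(s))
print(delta(.667,.146,.25,6),proj(f,[.667,.146,.02]))"
```

```text
7.3 (array([0.39338312, 0.25578227, 0.26733888]), np.float64(8.978449741434321))
[25.31 15.11  1.73  2.98] [ 492.11503813 -102.08253423]
```

View pics/w3.png

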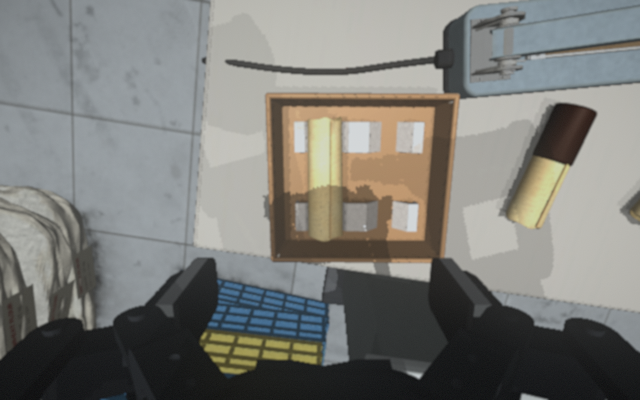

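```bash
cat > t3.py <<'E'
from h import *
f=pickle.load(open('pics/w3.pkl','rb'));h=cv2.cvtColor(f['img'],cv2.COLOR_BGR2HSV)
m=((h[...,0]>5)&(h[...,0]<22)&(h[...,1]>75))
def fit(pts):
    vx,vy,x,y=cv2.fitLine(np.float32(pts),cv2.DIST_HUBER,0,.01,.01).ravel(); return np.array([-vy,vx,vy*x-vx*y])
T=fit([(u,75+np.argmax(m[75:120,u])-.5) for u in range(280,445,5)])
L=fit([(250+np.argmax(m[v,250:300])-.5,v) for v in range(105,250,5)])
R=fit([(475-np.argmax(m[v,475:420:-1])+.5,v) for v in range(105,250,5)])
B=fit([(u,280-np.argmax(m[280:230:-1,u])+.5) for u in range(285,430,5)])
X=lambda a,b:(lambda p:p[:2]/p[2])(np.cross(a,b))
C=[X(T,L),X(T,R),X(B,R),X(B,L)];print(C)
W=np.array([onz(f,c,.042)[:2] for c in C])
print('sides',[np.linalg.norm(W[i]-W[(i+1)%4]) for i in range(4)],'c',W.mean(0))
print([np.degrees(np.arctan2(*(W[i]-W[j])[::-1])) for i,j in((0,3),(1,2),(0,1),(3,2))])
c0=[(149.1903,35.3165),(366.7411,53.7317),(348.7194,242.8735),(158.3394,228.2008)]
g=pickle.load(open('pics/w2.pkl','rb'));print([two(f,a,g,b)[0] for a,b in zip(C,c0)])
print(roll(f,(324,180),z=.023,r=90))
E
python3 t3.py
```

```text
[array([265.24487,  93.5    ], dtype=float32), array([458.8059,  93.5   ], dtype=float32), array([442.93994, 261.76947], dtype=float32), array([271.69086, 260.31247], dtype=float32)]
sides [np.float64(0.18589426458188982), np.float64(0.1740375764826402), np.float64(0.18539332092521144), np.float64(0.17270350180606692)] c [0.39598447 0.21943506]
[np.float64(8.997921012100477), np.float64(8.831455178650522), np.float64(99.00196390179117), np.float64(98.58990279856907)]
[array([0.46726197, 0.32434672, 0.0437407 ]), array([0.49581896, 0.14172271, 0.0437714 ]), array([0.32295907, 0.11306665, 0.03902392]), array([0.29774383, 0.29737161, 0.04525049])]
(array([0.39442994, 0.239064  , 0.023     ]), np.float64(9.674458209660528), np.float64(0.18436773649538016), ((339.5, 177.5), (169.0, 147.0), 90.0))
```

Call:
move_arm(rows=[[2.3,1.4,0,0,0,0.3,1],[2.3,1.4,0,0,0,0.3,1],[2.3,1.4,0,0,0,0.3,1],[2.3,1.4,0,0,0,0.3,1],[2.3,1.4,0,0,0,0.3,1],[2.3,1.4,0,0,0,0.3,1],[2.3,1.4,0,0,0,0.3,1],[2.3,1.4,0,0,0,0.3,1],[2.3,1.4,0,0,0,0.3,1],[2.3,1.4,0,0,0,0.3,1],[2.3,1.1,0,0,0,0,1],[0,0,0,0,0,0,1],[0,0,0,0,0,0,1]])

```text
time: 8.38
tool_pos: [0.6615, 0.1372, 0.2584]
tool_rot: [-0.0, 0.999, 0.052, -0.001]
contact_force: [0.4, 0.5, 0.1]
gripper_width: 0.998
grasp_force: 0.0
```

```bash
python3 -c "
from h import *
f=grab('wrist','w4');s=manip.state();print(s['time'],pose(s))
c,y,l,re=roll(f,proj(f,[.667,.146,.02]));print(c,y,l,re)
print(two(f,re[0],pickle.load(open('pics/scene0.pkl','rb')),(229.9,243.7)))
print(delta(c[0],c[1],.025,y))"
```

```text
8.4333 (array([0.66092306, 0.13780601, 0.25884187]), np.float64(5.951553971930141))
[0.66805307 0.14353506 0.019     ] 6.197100546499461 0.13391864782544965 ((317.1750183105469, 165.07638549804688), (127.87535095214844, 34.80587387084961), 89.474365234375)
(array([0.66757661, 0.14297898, 0.019854  ]), np.float64(0.0016482797216571038))
[ 0.77 -0.5  23.38 -0.25]
```

View pics/w4.png

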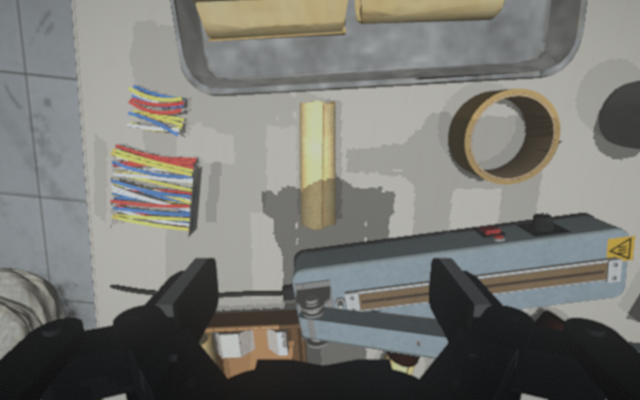

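Call:
move_arm(rows=[[0.77,-0.5,0,0,0,-0.25,1],[0,0,4,0,0,0,1],[0,0,4,0,0,0,1],[0,0,4,0,0,0,1],[0,0,4,0,0,0,1],[0,0,3,0,0,0,1],[0,0,2,0,0,0,1],[0,0,1.4,0,0,0,1],[0,0,0,0,0,0,1],[0,0,0,0,0,0,1]])

```text
time: 9.27
tool_pos: [0.6685, 0.1443, 0.0363]
tool_rot: [-0.0, 0.999, 0.055, -0.0]
contact_force: [0.9, -0.6, 0.7]
gripper_width: 0.999
grasp_force: 0.0
```

```bash
python3 -c "
from h import *
s=manip.state();print(s['time'],pose(s),s['contact_force'])
print(delta(.6679,.1433,.0255,6.2))"
```

```text
9.2667 (array([0.66849515, 0.14432192, 0.03630045]), np.float64(6.2692327777978925)) [ 0.88722694 -0.59986617  0.73626483]
[-0.07  0.1   1.08  0.07]
```

Call:
move_arm(rows=[[-0.07,0.1,0.6,0,0,0,1],[0,0,0.5,0,0,0,1],[0,0,0,0,0,0,1],[0,0,0,0,0,0,-1],[0,0,0,0,0,0,-1],[0,0,0,0,0,0,-1],[0,0,0,0,0,0,-1],[0,0,0,0,0,0,-1],[0,0,0,0,0,0,-1],[0,0,0,0,0,0,-1],[0,0,0,0,0,0,-1]])

```text
time: 10.18
tool_pos: [0.6687, 0.1427, 0.0258]
tool_rot: [-0.0, 0.999, 0.054, 0.001]
contact_force: [0.4, 0.3, 3.2]
gripper_width: 0.41
grasp_force: 60.1
```

```bash
python3 -c "
from h import *
s=manip.state();print(s['time'],pose(s),s['contact_force'])
print(delta(.6679,.1433,.2,8.85),delta(.4012,.186,.2,8.85))"
```

```text
10.1833 (array([0.66865616, 0.14269192, 0.02581072]), np.float64(6.227101929739843)) [0.42809688 0.30191415 3.20677748]
[ -0.07  -0.07 -17.42  -2.62] [-26.12  -7.21 -17.42  -2.62]
```

Call:
move_arm(rows=[[0,0,-1.5,0,0,0,-1],[0,0,-3.5,0,0,0,-1],[0,0,-4,0,0,0,-1],[0,0,-4,0,0,0,-1],[0,0,-4,0,0,0,-1],[0,0,-3.5,0,0,0,-1],[-1.1,-0.2,0,0,0,0,-1],[-3.5,-1.0,0,0,0,0,-1],[-3.5,-1.0,0,0,0,0,-1],[-3.5,-1.0,0,0,0,0,-1],[-3.5,-1.0,0,0,0,0,-1],[-3.5,-1.0,0,0,0,0,-1],[-3.5,-1.0,0,0,0,-1.3,-1],[-3.0,-1.0,0,0,0,-1.3,-1],[-1.0,0,0,0,0,0,-1],[0,0,4,0,0,0,-1],[0,0,4,0,0,0,-1],[0,0,4,0,0,0,-1],[0,0,1,0,0,0,-1],[0,0,0,0,0,0,-1]])

```text
time: 11.85
tool_pos: [0.3976, 0.1839, 0.0967]
tool_rot: [0.001, 0.997, 0.077, -0.004]
contact_force: [0.2, 0.5, -0.5]
gripper_width: 0.408
grasp_force: 60.0
```

```bash
python3 -c "
from h import *
s=manip.state();print(s['time'],pose(s),s['contact_force'],s['gripper_width'])
print(delta(.4018,.1861,.030,8.85))"
```

```text
11.85 (array([0.39762353, 0.18386504, 0.09670711]), np.float64(8.825281261217865)) [ 0.2003145   0.45904818 -0.46736523] 0.4078217284553139
[ 0.45 -0.16  6.67 -0.02]
```

Call:
move_arm(rows=[[0.2,-0.1,1.5,0,0,0,-1],[0.2,0,1.5,0,0,0,-1],[0,0,1,0,0,0,-1],[0,0,0,0,0,0,-1],[0,0,0,0,0,0,-1]])

```text
time: 12.27
tool_pos: [0.4053, 0.1865, 0.0614]
tool_rot: [-0.0, 0.997, 0.077, 0.001]
contact_force: [-0.2, -0.1, -0.7]
gripper_width: 0.409
grasp_force: 60.0
```

```bash
python3 -c "
from h import *
s=manip.state();print(s['time'],pose(s),s['contact_force'],s['gripper_width'])
print(delta(.4018,.1861,.030,8.85))"
```

```text
12.2667 (array([0.40532946, 0.18651217, 0.06142829]), np.float64(8.819878578624644)) [-0.16839992 -0.08280652 -0.65997202] 0.4090504578129693
[-0.36 -0.01  3.14 -0.03]
```

Call:
move_arm(rows=[[-0.36,0,1.0,0,0,0,-1],[0,0,1.0,0,0,0,-1],[0,0,0.6,0,0,0,-1],[0,0,0.4,0,0,0,-1],[0,0,0.1,0,0,0,-1],[0,0,0,0,0,0,-1],[0,0,0,0,0,0,-1]])

```text
time: 12.85
tool_pos: [0.4007, 0.1858, 0.0297]
tool_rot: [0.0, 0.997, 0.077, -0.001]
contact_force: [-5.2, -0.9, 8.3]
gripper_width: 0.412
grasp_force: 61.0
```

Call:
move_arm(rows=[[0,0,0,0,0,0,0],[0,0,0,0,0,0,0.1],[0,0,0,0,0,0,0.15],[0,0,0,0,0,0,0.15],[0,0,-1,0,0,0,0.15],[0,0,-2,0,0,0,0.15],[0,0,-4,0,0,0,0.15],[0,0,-4,0,0,0,1],[0,0,-4,0,0,0,1],[0,0,-4,0,0,0,1],[0,0,-4,0,0,0,1],[0,0,-2,0,0,0,1],[0,0,0,0,0,0,1],[0,0,0,0,0,0,1]])

```text
time: 14.02
tool_pos: [0.4016, 0.186, 0.2814]
tool_rot: [-0.0, 0.997, 0.077, 0.002]
contact_force: [0.1, 0.5, -0.9]
gripper_width: 1.001
grasp_force: 0.0
```

```bash
python3 -c "
from h import *
f=grab('wrist','w5');s=manip.state();print(s['time'],pose(s))
a,b=pickle.load(open('pics/w3.pkl','rb'))['img'],f['img']
cv2.imwrite('pics/w5z.png',cv2.resize(b[60:290,230:490],None,fx=2,fy=2))"
```

```text
14.0667 (array([0.4007707 , 0.18573698, 0.27920549]), np.float64(8.826897940347886))
```

View pics/w5z.png

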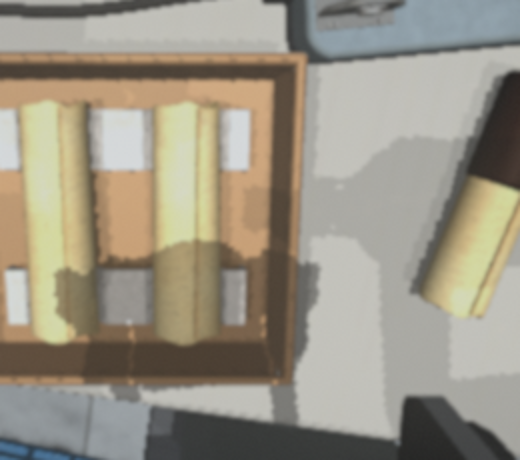

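Call:
move_arm(rows=[[-0.2,2.6,0,0,0,0,1],[-0.3,4,0,0,0,0,1],[-0.3,4,0,0,0,0,1],[-0.3,4,0,0,0,0,1],[-0.3,4,0,0,0,0,1],[-0.3,4,0,0,0,0,1],[-0.3,4,0,0,0,0,1],[-0.3,4,0,0,0,0,1],[0.8,3.8,0,0,0,0,1],[0.8,3.8,0,0,0,0,1],[0.8,3.8,0,0,0,0,1],[0.8,3.8,0,0,0,0,1],[0.8,3.8,0,0,0,0,1],[0.7,3.0,0,0,0,0,1],[0,0,0,0,0,0,1],[0,0,0,0,0,0,1]])

```text
time: 15.4
tool_pos: [0.5045, -0.3308, 0.2755]
tool_rot: [-0.002, 0.997, 0.076, -0.002]
contact_force: [0.3, 1.0, -0.3]
gripper_width: 1.0
grasp_force: 0.0
```

```bash
python3 -c "
from h import *
f=grab('wrist','w6');s=manip.state();print(s['time'],pose(s))"
```

```text
15.45 (array([ 0.50453586, -0.32985995,  0.27623604]), np.float64(8.785072453670692))
```

View pics/w6.png

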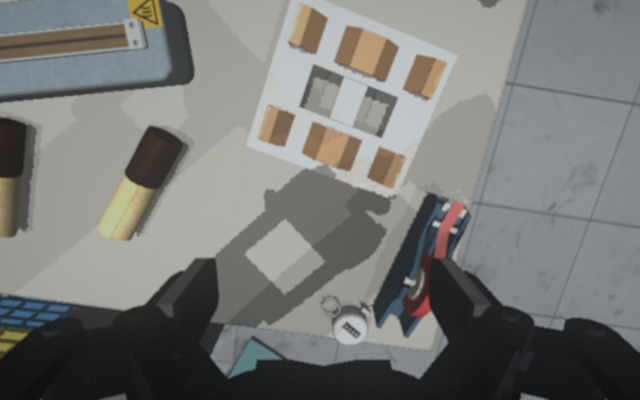

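```bash
cat > pl.py <<'E'
from h import *
np.set_printoptions(precision=4,suppress=True)
def plat(f,uv,z=.063,r=130):
    h=cv2.cvtColor(f['img'],cv2.COLOR_BGR2HSV)
    m=((h[...,0]>5)&(h[...,0]<22)&(h[...,1]>75)&(h[...,2]>60)).astype(np.uint8)
    w=np.zeros_like(m);u,v=map(int,uv);w[max(0,v-r):v+r,max(0,u-r):u+r]=1
    n,l,st,ce=cv2.connectedComponentsWithStats(m*w)
    b=[(st[i,4],*ce[i]) for i in range(1,n) if 150<st[i,4]<4000]; b=sorted(b)[::-1][:6]
    P=np.array([onz(f,x[1:],z)[:2] for x in b]); px=np.array([x[1:] for x in b])
    # two largest = middle strips
    M=P[:2]; d=M[0]-M[1]
    return px,P,P.mean(0),M.mean(0),np.degrees(np.arctan2(d[1],d[0]))%180,np.linalg.norm(d)
if __name__=='__main__':
    f=pickle.load(open('pics/w6.pkl','rb')); px,P,c,c2,y,l=plat(f,(350,97)); print(px);print(P);print(c,c2,y,l)
    print(delta(c2[0],c2[1],.25,y if y<90 else y-180))
E
python3 pl.py
```

```text
[[366.1394  52.0403]
 [330.8503 146.8827]
 [424.1755  75.5005]
 [308.3512  29.1766]
 [385.7034 167.2603]
 [276.0256 126.5971]]
[[ 0.6209 -0.3509]
 [ 0.5339 -0.3333]
 [ 0.6096 -0.406 ]
 [ 0.6314 -0.2978]
 [ 0.5227 -0.3885]
 [ 0.5447 -0.2797]]
[ 0.5772 -0.3427] [ 0.5774 -0.3421] 168.5128122792907 0.08875271340490018
[ 7.01  2.32  2.62 20.27]
```

Call:
move_arm(rows=[[1.7,0.6,0,0,0,5,-0.1],[1.8,0.4,0.6,0,0,5,-0.1],[1.9,0.2,1,0,0,5,-0.1],[1.9,0,1,0,0,5.3,-0.1],[0,0,0,0,0,0,-0.1],[0,0,0,0,0,0,-0.1]])

```text
time: 15.95
tool_pos: [0.5788, -0.3389, 0.2512]
tool_rot: [-0.001, 0.995, -0.098, -0.002]
contact_force: [-0.9, -0.2, -0.7]
gripper_width: 0.453
grasp_force: 0.0
```

```bash
python3 -c "
from pl import *
f=grab('wrist','w7');s=manip.state();print(s['time'],pose(s),s['gripper_width'])
q=proj(f,[.5773,-.3425,.06]);px,P,c,c2,y,l=plat(f,q);print(px);print(c,c2,y,l)
g=pickle.load(open('pics/w6.pkl','rb'));p6=plat(g,(350,97))[0]
for i in range(6):
  j=np.argmin([np.linalg.norm(onz(g,a,.063)-onz(f,px[i],.063)) for a in p6]); print(two(f,px[i],g,p6[j]))
print(delta(c2[0],c2[1],.06,y if y<90 else y-180))"
```

```text
16.0 (array([ 0.5786, -0.3394,  0.2524]), np.float64(-11.323651532363023)) 0.4484968377684288
[[326.9318 133.8227]
 [326.5502 230.2344]
 [391.1331 134.1759]
 [264.4508 133.3788]
 [266.6488 229.9262]
 [386.3801 230.3874]]
[ 0.5766 -0.3426] [ 0.5766 -0.3424] 168.66996476245515 0.0889548825287971
(array([ 0.6204, -0.3509,  0.0653]), np.float64(0.0004420931976014836))
(array([ 0.5341, -0.3335,  0.0657]), np.float64(0.0007047035222107536))
(array([ 0.6093, -0.4054,  0.0655]), np.float64(6.987393139535379e-05))
(array([ 0.6312, -0.298 ,  0.0637]), np.float64(0.00011713796623852567))
(array([ 0.5451, -0.2797,  0.0661]), np.float64(0.0007954468668165967))
(array([ 0.523 , -0.3881,  0.0658]), np.float64(0.00045918903992177756))
[-0.14  0.34 19.24  0.01]
```

View pics/w7.png

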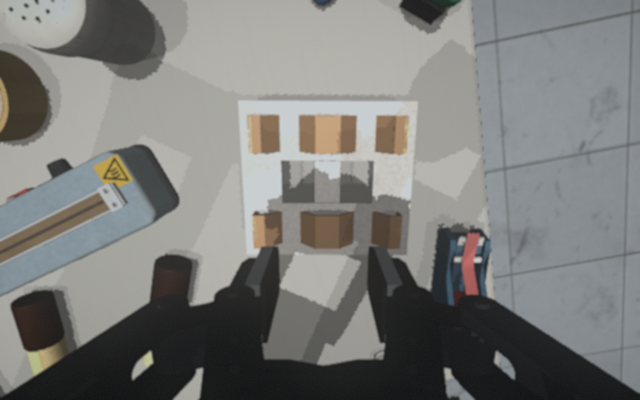

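Call:
move_arm(rows=[[-0.14,0.33,2,0,0,0,-0.1],[0,0,4,0,0,0,-0.1],[0,0,4,0,0,0,-0.1],[0,0,3,0,0,0,-0.1],[0,0,1.5,0,0,0,-0.1],[0,0,0,0,0,0,-0.1],[0,0,0,0,0,0,-0.1]])

```text
time: 16.58
tool_pos: [0.577, -0.3438, 0.109]
tool_rot: [0.0, 0.995, -0.1, 0.0]
contact_force: [0.3, 0.3, 0.6]
gripper_width: 0.452
grasp_force: 0.0
```

```bash
python3 -c "
from h import *
s=manip.state();print(s['time'],pose(s),s['gripper_width'],s['contact_force'])
print(delta(.5766,-.3425,.0605,-11.35))"
```

```text
16.5833 (array([ 0.57704461, -0.34375186,  0.10899066]), np.float64(-11.451972463018258)) 0.4516326208426924 [0.31380564 0.29403642 0.58124132]
[-0.07 -0.11  4.85 -0.1 ]
```

Call:
move_arm(rows=[[-0.05,-0.1,1.5,0,0,0,-0.1],[0,0,1.5,0,0,0,-0.1],[0,0,1,0,0,0,-0.1],[0,0,0.8,0,0,0,-0.1],[0,0,0,0,0,0,-0.1],[0,0,0,0,0,0,-0.5],[0,0,0,0,0,0,-1],[0,0,0,0,0,0,-1],[0,0,0,0,0,0,-1],[0,0,0,0,0,0,-1],[0,0,0,0,0,0,-1],[0,0,0,0,0,0,-1]])

```text
time: 17.58
tool_pos: [0.5769, -0.3427, 0.0603]
tool_rot: [0.0, 0.995, -0.1, 0.0]
contact_force: [0.5, 0.3, -0.7]
gripper_width: 0.263
grasp_force: 61.7
```

Call:
move_arm(rows=[[0,0,-0.8,0,0,0,-1],[0,0,-2,0,0,0,-1],[0,0,-3.5,0,0,0,-1],[0,0,-4,0,0,0,-1],[0,0,-4,0,0,0,-1],[0,0,-4,0,0,0,-1],[-2,-0.1,-1.5,0,0,0,-1],[-3.3,-0.2,0,0,0,0,-1],[-3.3,-0.2,0,0,0,0,-1],[-3.3,-0.2,0,0,0,0,-1],[-3,-1,0,0,0,0,-1],[-1.2,-3.6,0,0,0,0,-1],[-1,-3.8,0,0,0,0,-1],[-1,-3.8,0,0,0,0,-1],[-1,-3.8,0,0,0,0,-1],[-1,-3.8,0,0,0,0,-1],[-1,-3.8,0,0,0,0,-1],[-1,-3.8,0,0,0,0,-1],[-1,-3.8,0,0,0,0,-1],[-1,-3.8,0,0,0,0,-1]])

```text
time: 19.25
tool_pos: [0.4111, 0.0569, 0.2591]
tool_rot: [-0.0, 0.995, -0.1, 0.001]
contact_force: [1.7, -0.2, -0.7]
gripper_width: 0.263
grasp_force: 61.8
```

```bash
python3 -c "
from h import *
s=manip.state();print(s['time'],pose(s),s['gripper_width'],s['contact_force'])
print(delta(.396,.2196,.25,8.85))"
```

```text
19.25 (array([0.4111038 , 0.05685252, 0.25907681]), np.float64(-11.495301994371703)) 0.26254308581491226 [ 1.70120861 -0.16426649 -0.72290766]
[ -4.72 -15.65   0.91 -20.35]
```

Call:
move_arm(rows=[[-1.1,-3.9,0,0,0,0,-1],[-1.2,-3.9,0,0,0,0,-1],[-1.2,-3.9,0,0,0,0,-1],[-1.2,-3.9,0,0,0,0,-1],[0,0,2,0,0,-6.8,-1],[0,0,2,0,0,-6.8,-1],[0,0,2,0,0,-6.75,-1],[0,0,2,0,0,0,-1],[0,0,0,0,0,0,-1],[0,0,0,0,0,0,-1],[0,0,0,0,0,0,-1]])

```text
time: 20.17
tool_pos: [0.3974, 0.2175, 0.1798]
tool_rot: [-0.0, 0.997, 0.077, 0.001]
contact_force: [1.3, 0.3, -1.4]
gripper_width: 0.26
grasp_force: 61.8
```

```bash
python3 -c "
from pl import *
f=grab('wrist','w8');s=manip.state();print(s['time'],pose(s),s['gripper_width'],s['contact_force'])
dz=s['tool_pos'][2]-.0603
q=proj(f,s['tool_pos']);px,P,c,c2,y,l=plat(f,q,.064+dz,190);print(px,P,c,c2,y,l)
print(delta(.396,.2196,.0645,8.85))"
```

```text
20.2167 (array([0.3977, 0.2176, 0.1802]), np.float64(8.850889579475552)) 0.26708145954428175 [ 0.4498  0.3435 -0.7859]
[[408.6385 268.7905]
 [237.4643 270.1037]
 [163.2092 366.5163]] [[0.4101 0.1868]
 [0.3998 0.2497]
 [0.3527 0.2754]] [0.3875 0.2373] [0.405  0.2182] 99.35503909733579 0.06369732902703373
[-0.14 -0.23 11.57  0.  ]
```

View pics/w8.png

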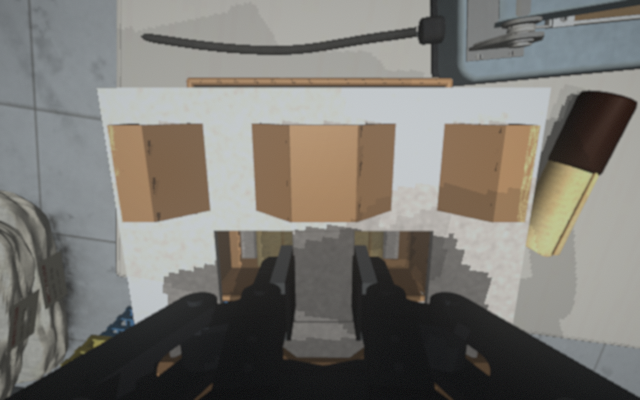

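Call:
move_arm(rows=[[-0.14,-0.23,1,0,0,0,-1],[0,0,2,0,0,0,-1],[0,0,2,0,0,0,-1],[0,0,1.5,0,0,0,-1],[0,0,0.5,0,0,0,-1],[0,0,0,0,0,0,-1],[0,0,0,0,0,0,-1]])

```text
time: 20.8
tool_pos: [0.3954, 0.2196, 0.1088]
tool_rot: [-0.0, 0.997, 0.077, 0.0]
contact_force: [0.4, -0.0, -0.7]
gripper_width: 0.266
grasp_force: 61.7
```

```bash
python3 -c "
from h import *
s=manip.state();print(s['time'],pose(s),s['contact_force'])
print(delta(.396,.2196,.0645,8.85))"
```

```text
20.8 (array([0.39537727, 0.21956448, 0.10879506]), np.float64(8.874251048074173)) [ 0.35263657 -0.00109856 -0.6964732 ]
[0.06 0.01 4.43 0.02]
```

Call:
move_arm(rows=[[0.05,0,0.8,0,0,0,-1],[0,0,0.8,0,0,0,-1],[0,0,0.8,0,0,0,-1],[0,0,0.7,0,0,0,-1],[0,0,0.5,0,0,0,-1],[0,0,0.3,0,0,0,-1],[0,0,0,0,0,0,-1],[0,0,0,0,0,0,-1]])

```text
time: 21.47
tool_pos: [0.3954, 0.2194, 0.0689]
tool_rot: [0.0, 0.997, 0.077, -0.0]
contact_force: [-0.3, 0.2, -0.1]
gripper_width: 0.262
grasp_force: 61.8
```

Call:
move_arm(rows=[[0,0,0.2,0,0,0,-1],[0,0,0.15,0,0,0,-1],[0,0,0.1,0,0,0,-1],[0,0,0,0,0,0,-1],[0,0,0,0,0,0,-1]])

```text
time: 21.88
tool_pos: [0.3955, 0.2194, 0.0646]
tool_rot: [-0.0, 0.997, 0.077, 0.0]
contact_force: [0.3, 0.3, -1.0]
gripper_width: 0.26
grasp_force: 61.8
```

Call:
move_arm(rows=[[0,0,0.1,0,0,0,-1],[0,0,0,0,0,0,-1],[0,0,0,0,0,0,-1]])

```text
time: 22.13
tool_pos: [0.3957, 0.2195, 0.0638]
tool_rot: [-0.0, 0.997, 0.077, 0.0]
contact_force: [0.0, 0.1, -0.6]
gripper_width: 0.263
grasp_force: 61.9
```

Call:
move_arm(rows=[[0,0,0.1,0,0,0,-1],[0,0,0,0,0,0,-1],[0,0,0,0,0,0,-1]])

```text
time: 22.38
tool_pos: [0.3957, 0.2196, 0.0638]
tool_rot: [0.0, 0.997, 0.077, -0.0]
contact_force: [-3.6, -1.7, 7.8]
gripper_width: 0.265
grasp_force: 62.7
```

Call:
move_arm(rows=[[0,0,0,0,0,0,-0.3],[0,0,0,0,0,0,-0.1],[0,0,0,0,0,0,-0.1],[0,0,0,0,0,0,-0.1],[0,0,-1,0,0,0,-0.1],[0,0,-2,0,0,0,-0.1],[0,0,-4,0,0,0,-0.1],[0,0,-4,0,0,0,-0.1],[0,0,-4,0,0,0,-0.1],[0,0,-4,0,0,0,1],[0.1,2,-1,0,0,0,1],[0.2,4,0,0,0,4,1],[0.2,4,0,0,0,4,1],[0.2,4,0,0,0,4,1],[0.2,4,0,0,0,4,1],[0,2,0,0,0,0,1],[0,0,0,0,0,0,1],[0,0,0,0,0,0,1],[0,0,0,0,0,0,1]])

```text
time: 23.97
tool_pos: [0.413, 0.0214, 0.2631]
tool_rot: [-0.0, 0.998, -0.062, 0.0]
contact_force: [-0.7, 0.2, 0.0]
gripper_width: 0.998
grasp_force: 0.0
```

```bash
python3 -c "
from h import *
f=grab('wrist','w9');s=manip.state();print(s['time'],pose(s),s['contact_force'])
for g in ([.4385,.022,.02],[.4555,-.13,.02]):
  q=proj(f,g);print(q)
  c,y,l,re=roll(f,q,True,r=85);print(c,y,l,re)"
```

```text
24.0167 (array([0.41300485, 0.02177501, 0.26293308]), np.float64(-7.062013193234966)) [-0.06960354 -0.29206671  0.60770142]
[318.75933149 148.13262582]
[0.43687808 0.02131533 0.019     ] 171.47879115996537 0.12961191433827127 ((319.6221618652344, 149.50271606445312), (34.502593994140625, 125.16909790039062), 1.2730300426483154)
[466.16909184 112.55923349]
[ 0.46010683 -0.13491432  0.019     ] 154.88425722866253 0.13564850836926462 ((470.60748291015625, 107.23422241210938), (37.40388488769531, 143.71986389160156), 22.790592193603516)
```

View pics/w9.png

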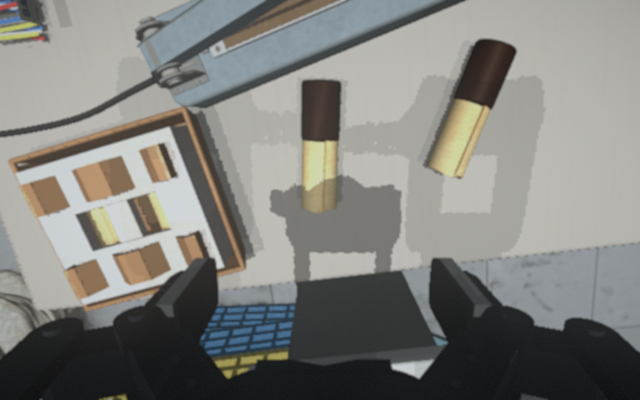

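```bash
python3 -c "
from h import *
print(delta(.4386,.021,.0255,-8.5))"
```

```text
[ 2.55 -0.24 23.74  1.44]
```

Call:
move_arm(rows=[[1.3,-0.12,0,0,0,0.7,1],[1.25,-0.12,2,0,0,0.74,1],[0,0,4,0,0,0,1],[0,0,4,0,0,0,1],[0,0,4,0,0,0,1],[0,0,4,0,0,0,1],[0,0,2,0,0,0,1],[0,0,0.7,0,0,0,1],[0,0,0,0,0,0,1],[0,0,0,0,0,0,1]])

```text
time: 24.85
tool_pos: [0.4396, 0.0207, 0.0568]
tool_rot: [0.0, 0.997, -0.074, 0.001]
contact_force: [-0.9, 0.2, 0.9]
gripper_width: 1.005
grasp_force: 0.0
```

```bash
python3 -c "
from h import *
s=manip.state();print(s['time'],pose(s),s['contact_force'])
print(delta(.4386,.021,.0255,-8.5))"
```

```text
24.85 (array([0.43957693, 0.0207322 , 0.05678344]), np.float64(-8.480828570331227)) [-0.88758857  0.1577881   0.86869994]
[-0.1  -0.01  3.13  0.02]
```

Call:
move_arm(rows=[[-0.1,0,1.2,0,0,0,1],[0,0,1,0,0,0,1],[0,0,0.6,0,0,0,1],[0,0,0.3,0,0,0,1],[0,0,0,0,0,0,1],[0,0,0,0,0,0,-1],[0,0,0,0,0,0,-1],[0,0,0,0,0,0,-1],[0,0,0,0,0,0,-1],[0,0,0,0,0,0,-1],[0,0,0,0,0,0,-1],[0,0,0,0,0,0,-1],[0,0,0,0,0,0,-1]])

```text
time: 25.93
tool_pos: [0.4383, 0.0203, 0.0253]
tool_rot: [-0.0, 0.997, -0.075, 0.001]
contact_force: [0.2, 1.5, 5.5]
gripper_width: 0.41
grasp_force: 60.3
```

```bash
cat > pt.py <<'E'
from pl import *
# platform board in tray from w9 (roll-free view): brown saddle strips at z ~ .0685
f=pickle.load(open('pics/w9.pkl','rb'))
h=cv2.cvtColor(f['img'],cv2.COLOR_BGR2HSV)
w=((h[...,1]<45)&(h[...,2]>125)).astype(np.uint8)
poly=np.array([(14,165),(180,112),(238,262),(80,305)]);mk=np.zeros_like(w);cv2.fillPoly(mk,[poly],1)
w=cv2.morphologyEx(w*mk,cv2.MORPH_OPEN,np.ones((3,3)))
c=max(cv2.findContours(w,0,1)[0],key=cv2.contourArea);r=cv2.minAreaRect(cv2.convexHull(c));b=cv2.boxPoints(r);q=cv2.approxPolyDP(cv2.convexHull(c),6,True)[:,0];print(q)
for Q in(q,):
    W=np.array([onz(f,x,.060)[:2] for x in Q]);print(W,W.mean(0))
    for i in range(len(W)): d=W[i]-W[i-1];print(np.linalg.norm(d),np.degrees(np.arctan2(d[1],d[0])))
E
python3 pt.py
```

```text
[[169 127]
 [223 266]
 [ 80 304]
 [ 18 171]]
[[0.4785 0.1535]
 [0.3374 0.132 ]
 [0.3134 0.2885]
 [0.4565 0.3035]] [0.3965 0.2194]
0.15168041911392183 -81.6593424241695
0.14277522296434123 -171.3581453414904
0.15828226438484838 98.71676037764605
0.143931092452161 6.012102633282653
```

Call:
move_arm(rows=[[0,0,-1.2,0,0,0,-1],[0,0,-3,0,0,0,-1],[0,0,-4,0,0,0,-1],[0,0,-4,0,0,0,-1],[0,0,-4,0,0,0,-1],[-0.7,-1.8,-3,0,0,0,-1],[-1.35,-3.7,0,0,0,0,-1],[-1.35,-3.7,0,0,0,0,-1],[-1.35,-3.7,0,0,0,0,-1],[-1.35,-3.7,0,0,0,0,-1],[-1.35,-3.7,0,0,0,0,-1],[-0.65,-2.0,0,0,0,-5.8,-1],[0,0,1,0,0,-5.8,-1],[0,0,2,0,0,-5.7,-1],[0,0,2,0,0,0,-1],[0,0,0,0,0,0,-1],[0,0,0,0,0,0,-1]])

```text
time: 27.35
tool_pos: [0.3895, 0.2523, 0.1649]
tool_rot: [0.001, 0.997, 0.076, -0.002]
contact_force: [0.1, -0.4, 0.8]
gripper_width: 0.411
grasp_force: 60.0
```

```bash
python3 -c "
from h import *
s=manip.state();print(s['time'],pose(s),s['contact_force'])
print(delta(.3913,.2531,.0855,8.7))"
```

```text
27.35 (array([0.38946518, 0.25233015, 0.16485981]), np.float64(8.722960429154506)) [ 0.11614031 -0.43415265  0.81375843]
[ 0.19 -0.05  7.94  0.02]
```

Call:
move_arm(rows=[[0.15,-0.05,2,0,0,0,-1],[0,0,2,0,0,0,-1],[0,0,1.3,0,0,0,-1],[0,0,0.7,0,0,0,-1],[0,0,0,0,0,0,-1],[0,0,0,0,0,0,-1],[0,0,0,0,0,0,-1]])

```text
time: 27.93
tool_pos: [0.3932, 0.254, 0.1083]
tool_rot: [-0.0, 0.997, 0.076, 0.001]
contact_force: [0.2, -1.3, -0.7]
gripper_width: 0.409
grasp_force: 60.0
```

```bash
python3 -c "
from h import *
s=manip.state();print(s['time'],pose(s),s['contact_force'])
print(delta(.3913,.2531,.0855,8.7))"
```

```text
27.9333 (array([0.39316796, 0.25398884, 0.10826228]), np.float64(8.724448460921058)) [ 0.23332527 -1.34352985 -0.71410765]
[-0.2   0.06  2.28  0.02]
```

Call:
move_arm(rows=[[-0.15,0.05,0.8,0,0,0,-1],[0,0,0.6,0,0,0,-1],[0,0,0.4,0,0,0,-1],[0,0,0.2,0,0,0,-1],[0,0,0.15,0,0,0,-1],[0,0,0,0,0,0,-1],[0,0,0,0,0,0,-1]])

```text
time: 28.52
tool_pos: [0.3908, 0.2529, 0.0853]
tool_rot: [0.0, 0.997, 0.076, -0.0]
contact_force: [-0.8, -0.6, 1.8]
gripper_width: 0.413
grasp_force: 60.3
```

Call:
move_arm(rows=[[0,0,0.08,0,0,0,-1],[0,0,0,0,0,0,-1],[0,0,0,0,0,0,0],[0,0,0,0,0,0,0.1],[0,0,0,0,0,0,0.15],[0,0,0,0,0,0,0.15],[0,0,-1,0,0,0,0.15],[0,0,-2,0,0,0,0.15],[0,0,-4,0,0,0,0.15],[0,0,-4,0,0,0,1],[0,0,-4,0,0,0,1],[0,0,-2,0,0,0,1],[0,0,0,0,0,0,1],[0,0,0,0,0,0,1]])

```text
time: 29.68
tool_pos: [0.3915, 0.2532, 0.2567]
tool_rot: [-0.001, 0.997, 0.076, 0.002]
contact_force: [-0.6, 1.1, -0.5]
gripper_width: 1.003
grasp_force: 0.0
```

```bash
python3 -c "
from h import *
f=grab('wrist','w10');s=manip.state();print(s['time'],pose(s),s['contact_force'])
cv2.imwrite('pics/w10z.png',f['img'][60:330,180:520])
print(delta(.45,-.135,.25,-25))"
```

```text
29.7333 (array([0.39060929, 0.25284165, 0.25451057]), np.float64(8.737540980353318)) [ 0.42484989 -0.25529321 -1.08252839]
[-2.000e-02  3.924e+01  4.500e-01  3.374e+01]
```

View pics/w10z.png

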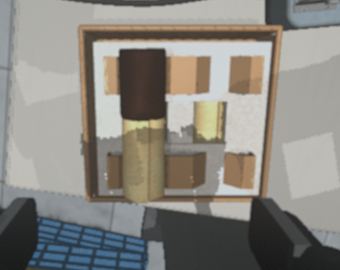

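Call:
move_arm(rows=[[0,2,0,0,0,0,1],[0,4,0,0,0,0,1],[0,4,0,0,0,0,1],[0,4,0,0,0,0,1],[0,4,0,0,0,0,1],[0,4,0,0,0,0,1],[0,4,0,0,0,0,1],[0,4,0,0,0,0,1],[0,4,0,0,0,0,1],[0,4,0,0,0,0,1],[0,1.2,0,0,0,6.8,1],[0,0,0,0,0,6.8,1],[0,0,0,0,0,6.8,1],[0,0,0,0,0,6.8,1],[0,0,0,0,0,6.5,1],[0,0,0,0,0,0,1],[0,0,0,0,0,0,1],[0,0,0,0,0,0,1]])

```text
time: 31.23
tool_pos: [0.4497, -0.1343, 0.253]
tool_rot: [-0.0, 0.977, -0.215, -0.001]
contact_force: [-0.2, -0.3, -0.3]
gripper_width: 1.002
grasp_force: 0.0
```

```bash
python3 -c "
from h import *
f=grab('wrist','w11');s=manip.state();print(s['time'],pose(s))
g=pickle.load(open('pics/w9.pkl','rb'));r9=roll(g,(466,112),True,r=85)[3][0]
c,y,l,re=roll(f,proj(f,[.459,-.134,.02]),True,r=85);print(c,y,l,re)
print(two(f,re[0],g,r9)); im=f['img']
u=int(re[0][0]);print(im[int(re[0][1])-85:int(re[0][1])-45:3,u].tolist())
print(delta(c[0],c[1],.0255,y-180))"
```

```text
31.2833 (array([ 0.44988122, -0.13434021,  0.25336321]), np.float64(-24.849063672098314))
[ 0.45492961 -0.13157896  0.019     ] 154.96220136856505 0.1351046289227854 ((317.5, 170.0), (35.0, 130.0), 0.0)
(array([ 0.4584302 , -0.13192886,  0.02785043]), np.float64(0.004333626126345284))
[[162, 167, 169], [161, 167, 169], [161, 167, 169], [163, 169, 169], [147, 152, 153], [144, 149, 149], [88, 91, 94], [47, 51, 62], [49, 54, 64], [48, 53, 62], [49, 53, 63], [48, 52, 62], [49, 54, 64], [47, 51, 61]]
[ 0.34 -0.46 22.79  0.19]
```

Call:
move_arm(rows=[[0.35,-0.45,1,0,0,0.2,1],[0,0,4,0,0,0,1],[0,0,4,0,0,0,1],[0,0,4,0,0,0,1],[0,0,4,0,0,0,1],[0,0,2,0,0,0,1],[0,0,1,0,0,0,1],[0,0,0,0,0,0,1],[0,0,0,0,0,0,1]])

```text
time: 32.03
tool_pos: [0.4558, -0.132, 0.0547]
tool_rot: [0.0, 0.976, -0.218, 0.0]
contact_force: [1.0, -1.3, -0.7]
gripper_width: 0.997
grasp_force: 0.0
```

```bash
python3 -c "
from h import *
s=manip.state();print(s['time'],pose(s),s['contact_force'])
print(delta(.4552,-.1317,.0255,-25.04))"
```

```text
32.0333 (array([ 0.4558225 , -0.13202656,  0.0546875 ]), np.float64(-25.138125143064936)) [ 1.00470976 -1.28762964 -0.72774591]
[-0.07 -0.    2.92 -0.1 ]
```

Call:
move_arm(rows=[[-0.05,0,1.2,0,0,0,1],[0,0,1,0,0,0,1],[0,0,0.5,0,0,0,1],[0,0,0.2,0,0,0,1],[0,0,0,0,0,0,1],[0,0,0,0,0,0,-1],[0,0,0,0,0,0,-1],[0,0,0,0,0,0,-1],[0,0,0,0,0,0,-1],[0,0,0,0,0,0,-1],[0,0,0,0,0,0,-1],[0,0,0,0,0,0,-1],[0,0,0,0,0,0,-1]])

```text
time: 33.12
tool_pos: [0.4555, -0.132, 0.026]
tool_rot: [0.0, 0.976, -0.218, 0.001]
contact_force: [1.4, 1.0, 4.4]
gripper_width: 0.41
grasp_force: 60.3
```

```bash
python3 -c "
from h import *
print(delta(.4017,.1859,.25,8.7))"
```

```text
[-18.39 -26.48 -22.4  -33.87]
```

Call:
move_arm(rows=[[0,0,-1.2,0,0,0,-1],[0,0,-3,0,0,0,-1],[0,0,-4,0,0,0,-1],[0,0,-4,0,0,0,-1],[0,0,-4,0,0,0,-1],[0,0,-4,0,0,0,-1],[-1.1,-1.5,-0.5,0,0,0,-1],[-2.3,-3.3,0,0,0,0,-1],[-2.3,-3.3,0,0,0,0,-1],[-2.3,-3.3,0,0,0,0,-1],[-2.3,-3.3,0,0,0,0,-1],[-2.3,-3.3,0,0,0,0,-1],[-2.3,-3.3,0,0,0,0,-1],[-2.3,-3.3,0,0,0,0,-1],[-1.2,-1.9,0,0,0,-6.8,-1],[0,0,0,0,0,-6.8,-1],[0,0,0,0,0,-6.8,-1],[0,0,0,0,0,-6.8,-1],[0,0,0,0,0,-6.6,-1],[0,0,0,0,0,0,-1]])

```text
time: 34.78
tool_pos: [0.4005, 0.1863, 0.2314]
tool_rot: [0.0, 0.997, 0.076, -0.001]
contact_force: [0.6, 0.9, -1.5]
gripper_width: 0.41
grasp_force: 60.0
```

```bash
python3 -c "
from h import *
s=manip.state();print(s['time'],pose(s),s['contact_force'])
print(delta(.4017,.1859,.0855,8.7))"
```

```text
34.7833 (array([0.4005066 , 0.18629736, 0.23139759]), np.float64(8.75952946001998)) [ 0.61110942  0.93054377 -1.52515803]
[ 0.11  0.06 14.59  0.06]
```

Call:
move_arm(rows=[[0.1,0.05,3,0,0,0,-1],[0,0,4,0,0,0,-1],[0,0,3,0,0,0,-1],[0,0,1.8,0,0,0,-1],[0,0,0.7,0,0,0,-1],[0,0,0,0,0,0,-1],[0,0,0,0,0,0,-1]])

```text
time: 35.37
tool_pos: [0.4024, 0.186, 0.1079]
tool_rot: [-0.0, 0.997, 0.075, 0.0]
contact_force: [0.4, -0.4, -0.7]
gripper_width: 0.41
grasp_force: 60.0
```

```bash
python3 -c "
from h import *
s=manip.state();print(s['time'],pose(s),s['contact_force'])
print(delta(.4017,.1859,.0855,8.7))"
```

```text
35.3667 (array([0.40244013, 0.18600858, 0.10787108]), np.float64(8.559606670719361)) [ 0.38204905 -0.44649466 -0.68647837]
[-0.07 -0.    2.24 -0.14]
```

Call:
move_arm(rows=[[-0.05,0,0.8,0,0,-0.1,-1],[0,0,0.6,0,0,0,-1],[0,0,0.4,0,0,0,-1],[0,0,0.25,0,0,0,-1],[0,0,0.15,0,0,0,-1],[0,0,0,0,0,0,-1],[0,0,0,0,0,0,-1]])

```text
time: 35.95
tool_pos: [0.4018, 0.186, 0.086]
tool_rot: [-0.0, 0.997, 0.076, 0.0]
contact_force: [-2.1, -0.4, 3.9]
gripper_width: 0.406
grasp_force: 60.6
```

Call:
move_arm(rows=[[0,0,0,0,0,0,0],[0,0,0,0,0,0,0.1],[0,0,0,0,0,0,0.15],[0,0,0,0,0,0,0.15],[0,0,-1,0,0,0,0.15],[0,0,-2,0,0,0,0.15],[0,0,-4,0,0,0,0.15],[0,0,-4,0,0,0,1],[0,0,-4,0,0,0,1],[0,0,-2,0,0,0,1],[0,0,0,0,0,0,1],[0,0,0,0,0,0,1],[0,0,0,0,0,0,1]])

```text
time: 37.03
tool_pos: [0.4011, 0.1858, 0.2546]
tool_rot: [0.0, 0.997, 0.076, -0.001]
contact_force: [0.3, -0.3, -0.1]
gripper_width: 0.999
grasp_force: 0.0
```

Run:
```python
from h import *
np.set_printoptions(precision=4,suppress=True)
f=grab('wrist','w12');s=manip.state();print(s['time'],pose(s),s['contact_force'])
im=f['img'];h=cv2.cvtColor(im,cv2.COLOR_BGR2HSV)
a=np.radians(8.7);R=np.array([[np.cos(a),-np.sin(a)],[np.sin(a),np.cos(a)]])
for sy in(.034,-.034):
    W=lambda x,y,z:[*(np.array([.3962,.2195])+R@[x,y]),z]
    # profiles along the roll top (z .098) and across at axis height
    for n,pts in(('along',[W(x,sy,.098) for x in np.arange(-.080,.081,.001)]),('across',[W(-.045*0+.02,sy+y,.079) for y in np.arange(-.035,.036,.001)])):
        px=np.array([proj(f,p) for p in pts]).round().astype(int); v=im[np.clip(px[:,1],0,399),np.clip(px[:,0],0,639)].astype(int)
        ok=np.abs(np.diff(v,axis=0)).sum(1); t=np.arange(-80,81) if n=='along' else np.arange(-35,36)
        print(sy,n,[(int(t[i]),int(ok[i])) for i in range(len(ok)) if ok[i]>60])
```

```text
37.0833 (array([0.4007, 0.1857, 0.2536]), np.float64(8.734192053082442)) [ 0.7564  0.5399 -0.7546]
0.034 along [(-39, 81), (-14, 148), (7, 110), (8, 171), (9, 142), (65, 216), (66, 158), (67, 107), (70, 110), (71, 92), (72, 108), (73, 133), (78, 78), (79, 74)]
0.034 across [(-26, 117), (-25, 132), (19, 162), (20, 191), (21, 101)]
-0.034 along [(-75, 98), (-74, 130), (-73, 97), (-65, 71), (3, 153), (8, 277), (9, 138), (65, 272), (66, 129), (70, 88), (71, 115), (72, 130), (73, 119), (78, 99), (79, 85)]
-0.034 across [(-21, 78), (-20, 149), (-19, 251), (19, 167), (20, 187), (21, 108)]
```

```bash
python3 -c "
from plant import manip
print(manip.job_done())"
```

```text
the job is handed in; nothing more can be done
None
```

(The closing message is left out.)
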